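Lock the tilting examination board at its steepest setting

TASK

Lock the tilting examination board at its steepest setting: raise it (there is a lifting bar along its back edge) until the hole in its side rail lines up with the top holes of the two quadrant plates, then drive the red-handled locking pin through plate, rail and plate until its handle is fully home against the outer plate, and let go of it. Do not push aside or knock over the white bottle or the tall beaker standing nearby.

Things in the scene. Friction and masses are not known exactly. Their poses are not given: they have to be found in the camera images.
- easel: Grey base (275 x 350 x 12 mm, fixed) of a tilting examination board with a window mount on it. Origin on the table under the middle of the hinge axis, which runs along y at z = 35 mm; x points from the hinge to the back (away from the robot), y left. On its right (-y) stand two aluminium quadrant plates leaning 26 deg towards the hinge: outer y = -168 to -162, inner y = -146 to -140 mm.
- top_hole (a point): Nominal centre of the top hole on the outer plate's outer face: x 142, y -168, z 146 mm of the easel, whose axes it has; pin goes in along +y. Holes 16 mm, 180 mm from the hinge (others 32 and 67 mm lower). The plates end 30 mm above it. The plates have been trimmed by hand: both true holes lie up to 4 mm off along the arc (up = 0.62 towards -x, 0.79 up), not told: feel or look.
- board (a joint): Tilt of the board in rad: 0 lying flat, growing as its back edge rises, stop at 0.95. Its rail hole meets the top holes at 0.663, give or take 0.022 with the trim. Balanced by a spring, it stays where it is left; 0.5 N m turns it, so the pin's tapered nose, pushed with 5 to 15 N, can draw the rail hole into line over the last 4 mm.
- lifting_bar (a point): Middle of the lifting bar, a 14 mm round steel bar, 316 mm long, parallel to the hinge and 265 mm from its axis, at the board's free back edge. The middle 160 mm are free; the board's edge lies 59 mm in front of it. Axes: x from the hinge to the bar, y along the bar to the left.
- rail_hole (a point): Centre of the 16 mm hole in the board's right side rail, an 8 mm steel strip that moves between the two quadrant plates with 4 mm to spare on each side; 180 mm from the hinge axis. x points along the rail away from the hinge, y along the hole to the left (the way the pin goes in).
- pin: Loose locking pin, 105 mm, about 0.13 kg. Origin on its axis at the shoulder; y points along the axis to the nose. Red handle 28 x 28 mm from y = -60 to 0; steel shank 14 mm diameter to y = 34, then a taper to 6 mm at y = 45 mm. It lies on a flat of the handle, axis level 14 mm above the table, nose to the left. Home: shoulder against the outer plate, 14 mm to the -y side of the rail hole's centre.
- pin_tip (a point): End of the pin's nose, 45 mm from the shoulder along the pin's y.
- pin_handle (a point): Point on the pin's axis inside the handle, 35 mm behind the shoulder: a good place to grip across the 28 mm width.
- white_bottle: White plastic bottle with blue cap, 45 mm diameter, 102 mm tall, origin at the centre of its underside; to be left alone.
- tall_beaker: Empty glass beaker, 95 mm diameter, 122 mm tall, origin at the centre of its underside; to be left alone.

How it is judged:
By the outcome, as a careful person would: the job done as asked, in the order asked, and still so for the second after the job is handed in, with the robot touching nothing.
It also fails if it takes over 53 s, if anything falls off the work surface, if the arm or the gripper's body presses on something with over 40 N, if the wrist force passes 120 N, or if a joint passes its speed limit or range.

ROBOT

A 7-joint arm with a two-finger parallel gripper is mounted at the origin on a cart in front of the work surface, level with it; the furniture and walls round the work are solid. World frame = base frame: x ahead of the robot, y to its left, z up, the work surface at z = 0. Lengths are in mm, angles in rad, forces in N, time in s.
With the tool pointing down it reaches from about 350 to 775 mm from the base axis. Payload 3.1 kg.
Tool frame: the origin (TCP) lies at the centre of the arm's flange, where the gripper is bolted on; the fingertips stand 173 mm ahead of it and the grasp point (between the pads) lies 155 mm ahead of it; z points along the fingers, y is the line along which they close (so a half turn about z gives the same grasp; the last joint's range is limited). The gripper opens to 85 mm and grips with 20 to 120 N. Pads are 22 mm wide; open, the fingers measure 114 mm over their backs; the gripper's body (76 mm by 85 mm) begins 54 mm behind the grasp point. The pads swing forward as they close: fully open they stand 13 mm farther back than shut.
Start: joints at [1.206, 0.311, 0.014, 1.512, -0.004, 1.319, -0.027], TCP at [174.508, -521.593, 404.704] pointing down, gripper open.
Joint ranges: [-2.7, 2.7], [-0.3, 1.91], [-1.27, 1.3], [0.12, 2.57], [-1.44, 4.58], [0.2, 2.03], [-3.05, 3.05]. Speed limits (rad/s): [2.79, 2.79, 3.14, 3.14, 3.14, 3.14, 3.14].

INTERFACE

Orientations are given as [roll, pitch, yaw] about the fixed x, y, z axes, in that order (R = Rz(yaw) Ry(pitch) Rx(roll)).
In Python, from workcell import telemetry, camera, calibration, sign_off gives the robot as it stands.
- The arm moves only by the tool play_rows, never from a script. Its argument "plan" is a list of rows, each an object of numbers: "hand": the opening, from 0 (shut) to 1 (fully open); "dx", "dy", "dz": the shift along the tool's x, y, z normalised to -1 to 1, where 1 is 4 cm; "yaw": the turn about the tool's z normalised to -1 to 1, where 1 is 0.15 rad. A call has 1 to 10 rows; each row shifts and turns the commanded pose from where the row before left it, along the tool's axes as they then stand; what a row does not reach is not made up. A row lasts 1/10 s, in which the tool goes at most 50 mm and 8.59 degrees, less where a joint would pass 70% of its speed; a pose out of reach is approached as far as the arm can. A call with a number of a shift or a turn outside -1 to 1 is refused whole. A call with a gripper value outside its range is refused whole. The fingers move at their own pace and stop on an object; the grip force is fixed at half the most. Time passes only in rows, so rows that do not move let the fingers close. It gives the time, the measured TCP pose, the force, the opening and the grip force at its end, in the units of the state.
- telemetry.read_state(): the state, without advancing time (a new reading comes with each control period).
- camera(name): name is "side" or "top"; returns (picture, depth): 480x640x3 uint8, blue, green, red; 480x640 float32, mm along the optical axis (not along the pixel's ray), 0 where there is no reading.
- calibration(name): a dict with "fx", "fy", "cx", "cy" (pixels), "R" (3x3) and "t" (3): a world point X has camera coordinates R X + t. Camera axes: x right, y down, z forward; pixel columns grow to the right and rows downward; lengths in mm; the calibration is good to about 2 mm. A picture is of the moment at which its call begins. calibration takes no time and is no camera call.
- sign_off(): hands the job in; it is judged then, once.
The state is a dict: "time": time; "joint_positions": joint angles; "joint_vel": joint speeds; "tau": joint torques, N m; "tcp_pos": TCP position; "orientation": TCP orientation; "wrist_force": force on the tool from outside, world axes, zero at the start; "moment": the same for the moment, N m; "grip_width": opening from 0.0 (shut) to 1.0 (fully open); "finger_force": force on a finger pad.
Only numpy, scipy, OpenCV 4.12 (cv2) and the standard library are available. Lean on these libraries where they do the work, as an engineer would, in place of code of your own. Each camera call takes 0.05 s, during which the arm holds its last target. There are 200 camera calls.

## Working session

There is one attempt and no reset: what is moved stays moved. The work goes in short steps, Python scripts to look and compute and a tool call to move; the robot and the scene stay as the last step left them, time stands still between calls to the robot, and variables do not carry over. Pictures are saved under pics/ and viewed, at most 10 in all, crops included, and the job is handed in when it is done.

Besides the shell and the picture viewer there is one more tool, called after "Emit:" by a JSON object that holds its "fn" and its "kwargs". play_rows: Moves the arm, as the interface text tells. Its arguments: {"type":"object","properties":{"plan":{"type":"array"}},"required":["plan"]}

```bash
ls; mkdir -p pics
cat > h.py <<'E'
import numpy as np,cv2
from workcell import telemetry,camera,calibration,sign_off
def px2w(c,u,v,d):
    R=np.array(c["R"]);t=np.array(c["t"])
    p=np.array([(u-c["cx"])/c["fx"]*d,(v-c["cy"])/c["fy"]*d,d]);return R.T@(p-t)
def w2px(c,X):
    p=np.array(c["R"])@np.array(X)+np.array(c["t"]);return c["fx"]*p[0]/p[2]+c["cx"],c["fy"]*p[1]/p[2]+c["cy"]
E
python3 - <<'E'
from h import *
for n in("side","top"):
    p,d=camera(n);cv2.imwrite(f"pics/{n}0.png",p);np.savez(f"{n}0.npz",p=p,d=d)
    c=calibration(n);print(n,c, -np.array(c["R"]).T@np.array(c["t"]))
print(telemetry.read_state())
E
```

```text
pics
side {'fx': 532.8920283501469, 'fy': 532.8920283501469, 'cx': 314.44975262380564, 'cy': 232.81543646608145, 'R': array([[ 0.99993695,  0.0061082 , -0.00942264],
       [-0.00289408, -0.67058558, -0.74182653],
       [-0.01084991,  0.74180703, -0.67052562]]), 't': array([-569.86039767,   10.36616864, 1104.53275661])} [ 581.83855436 -808.91793986  742.93781972]
top {'fx': 558.9824836560158, 'fy': 558.9824836560158, 'cx': 319.3971901664313, 'cy': 237.23898032028137, 'R': array([[-0.01215773, -0.99977351,  0.0174676 ],
       [-0.98530398,  0.0090016 , -0.17057268],
       [ 0.17037682, -0.01928467, -0.98519026]]), 't': array([-113.2355831 ,  586.45394591, 1030.82182565])} [ 400.83057862  -98.60990485 1117.56659672]
{'time': 0.1, 'joint_positions': array([ 1.20629867,  0.31168825,  0.01399622,  1.51293137, -0.0044021 ,
        1.31918592, -0.02721493]), 'joint_vel': array([-0.00134791, -0.00124313, -0.00190806, -0.0019393 ,  0.00128164,
        0.00108468, -0.00159613]), 'tau': array([ 6.40242615e-04, -3.80855656e+01,  1.46555356e-01, -2.31240785e+01,
        1.24057799e-02,  8.10559024e-03, -2.06156517e-05]), 'tcp_pos': array([ 174.40699665, -521.31220676,  403.69193091]), 'orientation': array([-3.13941239e+00,  9.03094050e-05,  3.22855588e-01]), 'wrist_force': array([0.57534117, 0.05411515, 0.10281173]), 'moment': array([ 0.00956955,  0.01878508, -0.041644  ]), 'finger_force': 0.0, 'grip_width': 0.9981450575200297}
```

View pics/side0.png

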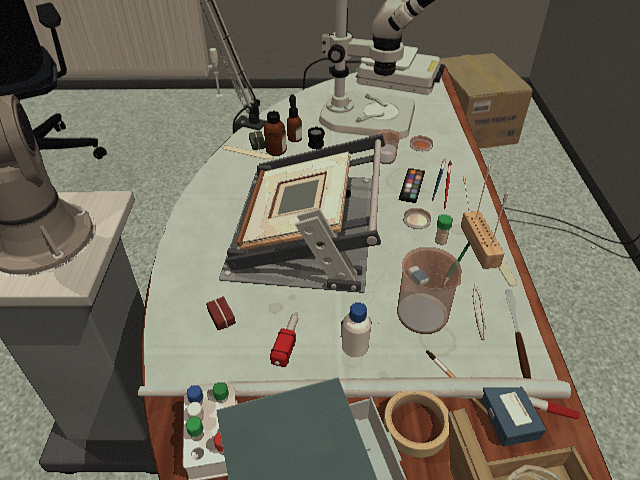

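View pics/top0.png

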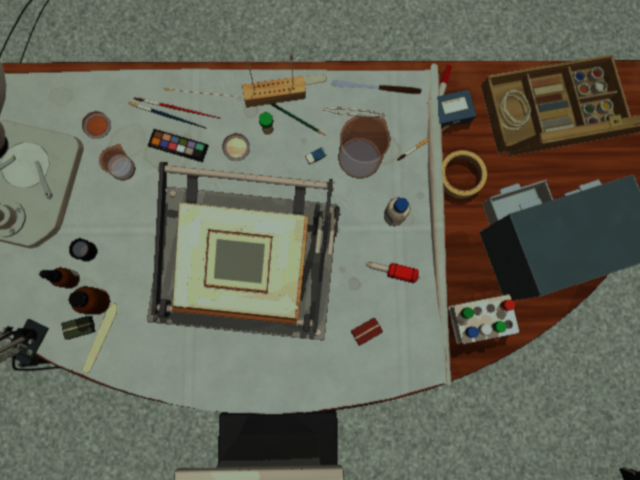

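Run:
```python
from h import *
s=np.load("side0.npz")["p"];t=np.load("top0.npz")["p"]
a=cv2.resize(s[130:380,215:475],None,fx=2.4,fy=2.4,interpolation=3);cv2.imwrite("pics/sc.png",a)
b=cv2.resize(t[100:350,140:440],None,fx=2.4,fy=2.4,interpolation=3);cv2.imwrite("pics/tc.png",b)
```

```text
(no output)
```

View pics/sc.png

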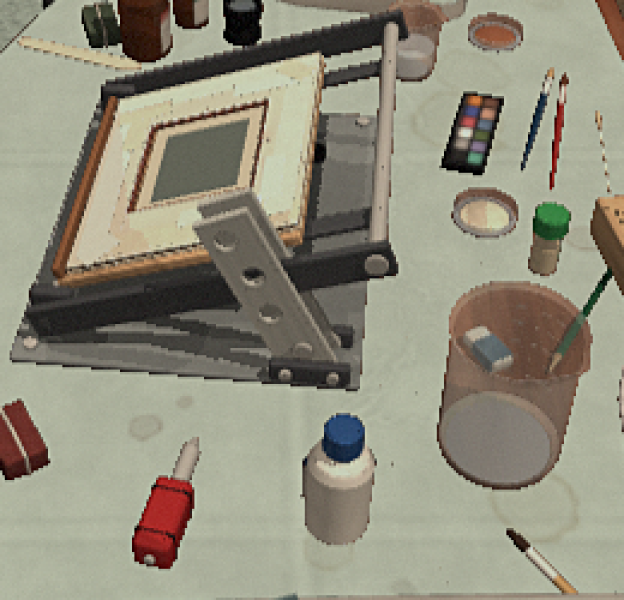

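View pics/tc.png

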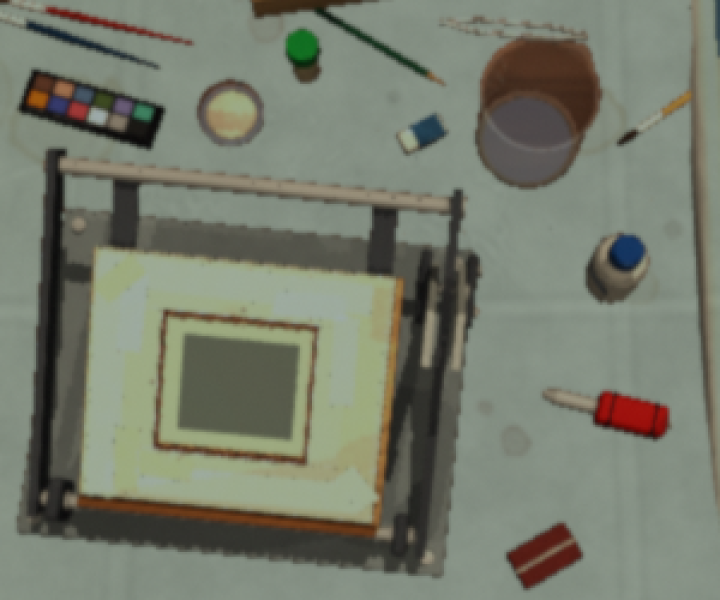

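```bash
cat >> h.py <<'E'
def plane(c,u,v,z):
    R=np.array(c["R"]);t=np.array(c["t"]);o=-R.T@t;r=R.T@np.array([(u-c["cx"])/c["fx"],(v-c["cy"])/c["fy"],1]);return o+r*(z-o[2])/r[2]
def tri(cs,ps):
    A=[];b=[]
    for c,(u,v) in zip(cs,ps):
        R=np.array(c["R"]);t=np.array(c["t"])
        for i,q in((0,(u-c["cx"])/c["fx"]),(1,(v-c["cy"])/c["fy"])):
            A.append(R[i]-q*R[2]);b.append(q*t[2]-t[i])
    x,r,_,_=np.linalg.lstsq(np.array(A),np.array(b),rcond=None);return x,r
E
python3 - <<'E'
from h import *
np.set_printoptions(precision=1,suppress=True)
S=np.load("side0.npz");T=np.load("top0.npz");cs=calibration("side");ct=calibration("top")
fs=lambda x,y:(215+x/2.4,130+y/2.4); ft=lambda x,y:(140+x/2.4,100+y/2.4)
def dw(c,Z,u,v):
    d=Z["d"][int(round(v))-1:int(round(v))+2,int(round(u))-1:int(round(u))+2];return px2w(c,u,v,np.median(d[d>0]))if (d>0).any() else None
for n,p,z in[("baseFL",(22,533),12),("baseFR",(440,573),12),("baseBR",(478,255),12),("tip",(545,394),14),("shoulder",(598,408),14),("hEnd",(667,418),14),("bottlecap",(627,252),102),("beakerbottom",(528,140),0),("beakertop",(540,95),122),]:
    print("T",n,plane(ct,*ft(*p),z),dw(ct,T,*ft(*p)))
for n,p in[("bar far",(388,40)),("bar near",(380,235)),("barmid",(384,130))]: print("S",n,dw(cs,S,*fs(*p)))
for n,p in[("barL",(75,167)),("barR",(445,203)),("barmid",(260,185))]: print("T",n,dw(ct,T,*ft(*p)))
for n,p in[("top hole",(225,240)),("plate nearhole",(212,232)),("plate nearhole2",(240,250)),("mid",(255,275)),("plate low",(283,320)),("low",(268,313)),("pin handle",(160,515)),("rail",(140,310)),("capS",(344,430))]: print("S",n,dw(cs,S,*fs(*p)))
for n,p in[("tip",(195,440)),("shoulder",(178,482)),("hEnd",(150,552))]: print("S",n,plane(cs,*fs(*p),14))
print("base S FL?",plane(cs,*fs(12,357),12),"FR",plane(cs,*fs(358,388),12))
# base BL (hinge front?) etc
E
```

```text
T baseFL [427.5 213.1  12. ] [427.6 213.9   9.2]
T baseFR [ 391.4 -125.5   12. ] [ 391.4 -125.5   11.2]
T baseBR [ 655.4 -161.1   12. ] [ 657.8 -161.7    1.9]
T tip [ 536.4 -214.5   14. ] [ 536.3 -214.4   15.1]
T shoulder [ 524.3 -258.1   14. ] [ 523.1 -256.6   24.4]
T hEnd [ 515.4 -315.1   14. ] [ 514.2 -312.8   26. ]
T bottlecap [ 636.2 -272.1  102. ] [ 636.4 -272.3  100.9]
T beakerbottom [ 760.1 -207.1    0. ] [ 759.1 -206.8    3.1]
T beakertop [ 757.2 -205.5  122. ] [ 799.3 -218.1    4.5]
S bar far [699.7 133.9 131.7]
S bar near [ 673.7 -119.3  130.6]
S barmid [686.3   5.8 130.8]
T barL [699.5 150.9 129. ]
T barR [ 668.8 -130.1  130.4]
T barmid [683.9  10.2 130.7]
S top hole [ 561.9 -118.6  125.6]
S plate nearhole [ 553.5 -138.2  150.7]
S plate nearhole2 [ 573.  -140.4  135.6]
S mid [ 583.6 -132.2  103.5]
S plate low [ 604.1 -145.2   70.1]
S low [ 593.4 -122.7   54.8]
S pin handle [ 518.8 -289.7   29.4]
S rail [ 496.3 -121.9   57.6]
S capS [ 640.3 -277.   102.9]
S tip [ 539.5 -212.3   14. ]
S shoulder [ 528.7 -250.2   14. ]
S hEnd [ 512.2 -308.6   14. ]
base S FL? [ 394.  -127.7   12. ] FR [ 661.5 -160.5   12. ]
```

Run:
```python
from h import *
np.set_printoptions(precision=3,suppress=True)
S=np.load("side0.npz");T=np.load("top0.npz")
for n,Z in(("side",S),("top",T)):
    c=calibration(n);p=Z["p"].astype(int)
    m=(p[:,:,2]>110)&(p[:,:,1]<60)&(p[:,:,0]<60)
    X=[px2w(c,u,v,Z["d"][v,u]) for v,u in zip(*np.nonzero(m)) if Z["d"][v,u]>0]
    X=np.array(X);k=(abs(X[:,0]-520)<50)&(abs(X[:,1]+285)<60)&(X[:,2]>22)&(X[:,2]<34);X=X[k]
    r=cv2.minAreaRect(X[:,:2].astype(np.float32));print(n,len(X),X.mean(0),r)
a=cv2.resize(S["p"][190:290,285:385],None,fx=6,fy=6,interpolation=cv2.INTER_CUBIC)
cv2.imwrite("pics/hole.png",a)
```

```text
side 423 [ 520.017 -287.608   28.161] ((520.0308227539062, -285.33526611328125), (58.03183364868164, 26.13848876953125), 74.60682678222656)
top 301 [ 519.378 -283.677   27.282] ((519.5030517578125, -284.17755126953125), (55.03902816772461, 24.30259895324707), 75.17160034179688)
```

View pics/hole.png

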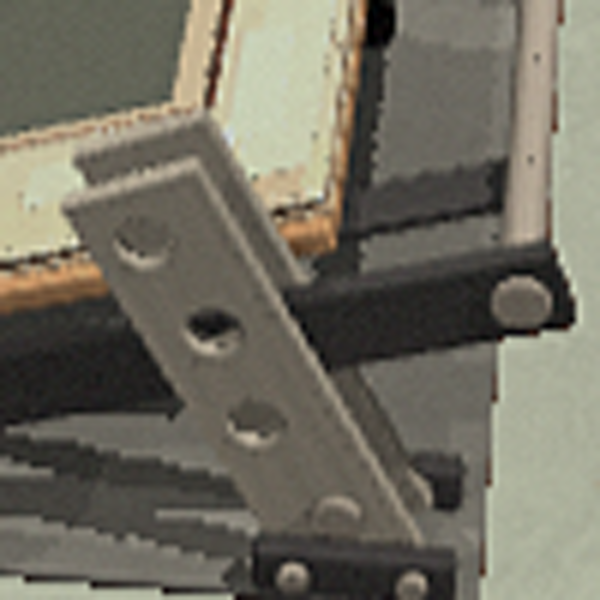

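Run:
```python
from h import *
np.set_printoptions(precision=2,suppress=True)
Z=np.load("side0.npz");c=calibration("side");yaw=-0.105
ex=np.array([np.cos(yaw),np.sin(yaw),0]);ey=np.array([-np.sin(yaw),np.cos(yaw),0])
g=lambda x,y:(285+(x+.5)/6-.5,190+(y+.5)/6-.5)
P=[]
for x,y in[(100,220),(180,200),(180,280),(240,290),(170,320),(220,390),(280,390),(320,440),(290,470),(260,370),(120,200),(350,490)]:
    u,v=g(x,y);u,v=int(round(u)),int(round(v));P.append(px2w(c,u,v,Z["d"][v,u]))
P=np.array(P);q=P@ey;print("plane d",q, np.median(q)); 
A=np.c_[P@ex,P[:,2],np.ones(len(P))];print("tilt",np.linalg.lstsq(A,q,rcond=None)[0])
d0=np.median(q);o=-np.array(c["R"]).T@np.array(c["t"])
def ray(x,y,d):
    u,v=g(x,y);r=np.array(c["R"]).T@np.array([(u-c["cx"])/c["fx"],(v-c["cy"])/c["fy"],1]);return o+r*(d-o@ey)/(r@ey)
for n,(x,y) in dict(top=(144,242),mid=(214,331),low=(257,422)).items():
    X=ray(x,y,d0);print(n,X,"ex",X@ex,"z",X[2],"hinge ex if R180:",X@ex-np.sqrt(180**2-(X[2]-35)**2))
for x,y in[(66,205),(200,165)]: X=ray(x,y,d0);print("plate top corner",X@ex,X[2])
X=ray(521,301,d0+168-154-4+0);print("bar end",X@ex,X[2])
for d in(-170,-165): pass
# bar points from depth in easel coords
T=np.load("top0.npz");ct=calibration("top")
for Zz,cc,u0,v0,u1,v1 in[(Z,c,376.7,146,373.3,228),(T,ct,171,169.6,325,184.6)]:
    B=[]
    for k in np.linspace(.05,.95,25):
        u=int(round(u0+k*(u1-u0)));v=int(round(v0+k*(v1-v0)));B.append(px2w(cc,u,v,Zz["d"][v,u]))
    B=np.array(B);f=np.polyfit(B[:,1],B[:,0],1);print("bar: yaw",-f[0],"ex",np.median(B@ex),"z",np.median(B[:,2]))
```

```text
plane d [-80.81 -82.25 -79.56 -80.65 -78.7  -79.76 -79.71 -79.81 -78.21 -80.49
 -79.47 -78.6 ] -79.73553043872087
tilt [ -0.05  -0.04 -47.18]
top [ 562.22 -139.43  144.4 ] ex 573.7371441152774 z 144.40488803096093 hinge ex if R180: 430.8015975394417
mid [ 581.81 -141.49  111.89] ex 593.435301554047 z 111.8868315176187 hinge ex if R180: 430.6826820999156
low [ 594.39 -142.82   76.24] ex 606.0813106969215 z 76.2449802478759 hinge ex if R180: 430.8704331682922
plate top corner 552.0175714620035 156.30358486342845
plate top corner 589.708832937266 174.1638619918234
bar end 680.3346216806241 122.53376350064684
bar: yaw -0.10349182999679303 ex 682.1575153294663 z 131.33055630594214
bar: yaw -0.10981512193229012 ex 679.1218632115614 z 129.83481585788013
```

Emit:
{"fn": "play_rows", "kwargs": {"plan": [{"yaw":-0.95},{"yaw":-0.95},{"yaw":-0.95},{"yaw":-0.95},{"yaw":-0.95},{"yaw":-0.95},{"yaw":-0.95},{"yaw":-0.97,"hand":0.6},{"hand":0.6},{"hand":0.6}]}}

```text
invalid input
```

Emit:
{"fn": "play_rows", "kwargs": {"plan": [{"hand":0.6,"dx":0,"dy":0,"dz":0,"yaw":-0.95},{"hand":0.6,"dx":0,"dy":0,"dz":0,"yaw":-0.95},{"hand":0.6,"dx":0,"dy":0,"dz":0,"yaw":-0.95},{"hand":0.6,"dx":0,"dy":0,"dz":0,"yaw":-0.95},{"hand":0.6,"dx":0,"dy":0,"dz":0,"yaw":-0.95},{"hand":0.6,"dx":0,"dy":0,"dz":0,"yaw":-0.95},{"hand":0.6,"dx":0,"dy":0,"dz":0,"yaw":-0.95},{"hand":0.6,"dx":0,"dy":0,"dz":0,"yaw":-0.97},{"hand":0.6,"dx":0,"dy":0,"dz":0,"yaw":0}]}}

```text
time: 1.0
tcp_pos: [174.4, -521.4, 404.1]
orientation: [-3.141, -0.001, 1.466]
wrist_force: [-0.2, -0.1, 0.1]
grip_width: 0.603
finger_force: 0.0
```

Emit:
{"fn": "play_rows", "kwargs": {"plan": [{"hand":0.6,"dx":0.46,"dy":0.35,"dz":0,"yaw":0},{"hand":0.6,"dx":0.92,"dy":0.7,"dz":0,"yaw":0},{"hand":0.6,"dx":0.92,"dy":0.7,"dz":0,"yaw":0},{"hand":0.6,"dx":0.92,"dy":0.7,"dz":0,"yaw":0},{"hand":0.6,"dx":0.92,"dy":0.7,"dz":0,"yaw":0},{"hand":0.6,"dx":0.92,"dy":0.7,"dz":0,"yaw":0},{"hand":0.6,"dx":0.92,"dy":0.7,"dz":0,"yaw":0},{"hand":0.6,"dx":0.92,"dy":0.7,"dz":0,"yaw":0},{"hand":0.6,"dx":0.92,"dy":0.7,"dz":0,"yaw":0}]}}

```text
time: 1.9
tcp_pos: [444.8, -234.0, 404.6]
orientation: [-3.141, 0.0, 1.462]
wrist_force: [0.5, -0.4, -0.6]
grip_width: 0.599
finger_force: 0.0
```

Emit:
{"fn": "play_rows", "kwargs": {"plan": [{"hand":0.6,"dx":0.92,"dy":0.7,"dz":0,"yaw":0},{"hand":0.6,"dx":0.92,"dy":0.7,"dz":0,"yaw":0},{"hand":0.6,"dx":0.92,"dy":0.7,"dz":0,"yaw":0},{"hand":0.6,"dx":0.92,"dy":0.7,"dz":0,"yaw":0},{"hand":0.6,"dx":0.92,"dy":0.7,"dz":0,"yaw":0},{"hand":0.6,"dx":0.92,"dy":0.7,"dz":0,"yaw":0},{"hand":0.6,"dx":0.92,"dy":0.7,"dz":0,"yaw":0},{"hand":0.6,"dx":0.46,"dy":0.45,"dz":0,"yaw":0},{"hand":0.6,"dx":0,"dy":0,"dz":0,"yaw":0}]}}

```text
time: 2.8
tcp_pos: [687.0, 21.7, 402.5]
orientation: [-3.139, -0.004, 1.469]
wrist_force: [-0.8, 0.6, -0.7]
grip_width: 0.603
finger_force: 0.0
```

Emit:
{"fn": "play_rows", "kwargs": {"plan": [{"hand":0.6,"dx":0,"dy":0,"dz":0.7,"yaw":0},{"hand":0.6,"dx":0,"dy":0,"dz":0.9,"yaw":0},{"hand":0.6,"dx":0,"dy":0,"dz":0.8,"yaw":0},{"hand":0.6,"dx":0,"dy":0,"dz":0.5,"yaw":0},{"hand":0.6,"dx":0,"dy":0,"dz":0.2,"yaw":0},{"hand":0.6,"dx":0,"dy":0,"dz":0,"yaw":0}]}}

```text
time: 3.4
tcp_pos: [685.0, 15.5, 279.3]
orientation: [-3.139, 0.001, 1.464]
wrist_force: [-0.5, 0.6, 0.9]
grip_width: 0.602
finger_force: 0.0
```

Run:
```python
from h import *
p,d=camera("side");a=cv2.resize(p[60:310,215:475],None,fx=2.4,fy=2.4,interpolation=3);cv2.imwrite("pics/g1.png",a)
```

```text
(no output)
```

View pics/g1.png

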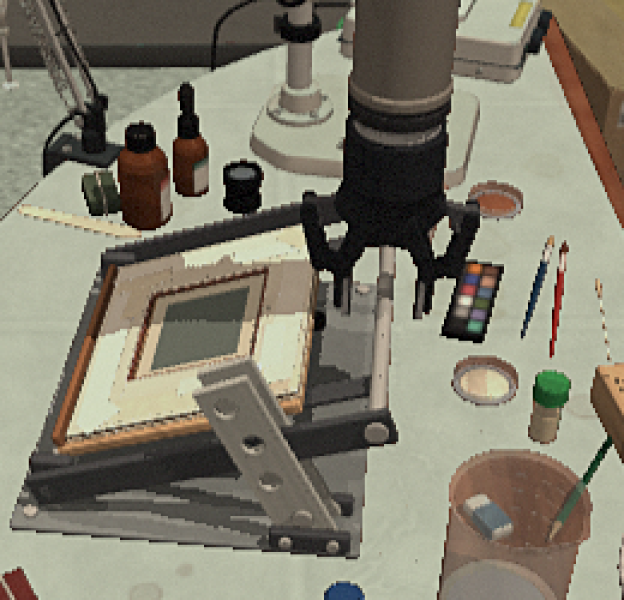

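The gripper straddles the bar (bar at ~(385,280), fingers at 343 and 422). Close on it.

Emit:
{"fn": "play_rows", "kwargs": {"plan": [{"hand":0,"dx":0,"dy":0,"dz":0,"yaw":0},{"hand":0,"dx":0,"dy":0,"dz":0,"yaw":0},{"hand":0,"dx":0,"dy":0,"dz":0,"yaw":0},{"hand":0,"dx":0,"dy":0,"dz":0,"yaw":0},{"hand":0,"dx":0,"dy":0,"dz":0,"yaw":0},{"hand":0,"dx":0,"dy":0,"dz":0,"yaw":0}]}}

```text
time: 4.05
tcp_pos: [686.4, 16.7, 281.9]
orientation: [3.138, -0.001, 1.466]
wrist_force: [1.6, -0.4, 3.4]
grip_width: 0.143
finger_force: 58.7
```

Emit:
{"fn": "play_rows", "kwargs": {"plan": [{"hand":0,"dx":0,"dy":-0.093,"dz":-0.248,"yaw":0},{"hand":0,"dx":0,"dy":-0.103,"dz":-0.244,"yaw":0},{"hand":0,"dx":0,"dy":-0.113,"dz":-0.24,"yaw":0},{"hand":0,"dx":0,"dy":-0.122,"dz":-0.235,"yaw":0},{"hand":0,"dx":0,"dy":-0.132,"dz":-0.23,"yaw":0},{"hand":0,"dx":0,"dy":-0.141,"dz":-0.225,"yaw":0},{"hand":0,"dx":0,"dy":-0.15,"dz":-0.219,"yaw":0},{"hand":0,"dx":0,"dy":-0.15,"dz":-0.202,"yaw":0},{"hand":0,"dx":0,"dy":0,"dz":0,"yaw":0},{"hand":0,"dx":0,"dy":0,"dz":0,"yaw":0}]}}

```text
time: 5.05
tcp_pos: [646.8, 21.1, 356.4]
orientation: [3.135, -0.001, 1.466]
wrist_force: [4.0, 0.7, 5.8]
grip_width: 0.135
finger_force: 59.5
```

Run:
```python
from h import *
print(telemetry.read_state()["tcp_pos"],telemetry.read_state()["wrist_force"])
p,d=camera("side");a=cv2.resize(p[170:270,285:385],None,fx=6,fy=6,interpolation=cv2.INTER_CUBIC);cv2.imwrite("pics/g2.png",a)
np.savez("side2.npz",p=p,d=d)
```

```text
[646.82268597  21.07383456 356.3862386 ] [3.97035211 0.67664761 5.83546598]
```

View pics/g2.png

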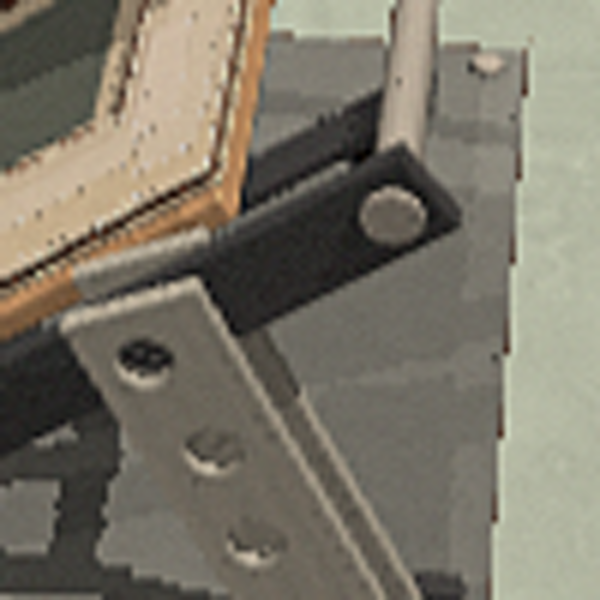

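```bash
cat >> h.py <<'E'
yaw=-0.105
ex=np.array([np.cos(yaw),np.sin(yaw),0]);ey=np.array([-np.sin(yaw),np.cos(yaw),0])
def ray(c,u,v,d):
    o=-np.array(c["R"]).T@np.array(c["t"]);r=np.array(c["R"]).T@np.array([(u-c["cx"])/c["fx"],(v-c["cy"])/c["fy"],1]);return o+r*(d-o@ey)/(r@ey)
E
python3 - <<'E'
from h import *
c=calibration("side")
g=lambda x,y,v0:(285+(x+.5)/6-.5,v0+(y+.5)/6-.5)
for n,x,y,v0,d in[("bar0",521,301,190,-69.7),("bar1",393,217,170,-69.7),("hole",145,361,170,-79.7)]:
    for dd in(0,4): 
        X=ray(c,*g(x,y,v0),d+dd);a=X@ex-430.8;z=X[2]-35;print(n,dd,a,z,np.hypot(a,z),np.arctan2(z,a))
E
```

```text
bar0 0 249.5355139729789 87.50104610837877 264.4322329138779 0.3372588274008729
bar0 4 249.63596782460837 83.81773754861854 263.3315962042877 0.3239328361073719
bar1 0 210.5208444075393 159.2366960007081 263.9608896849783 0.6475807023434944
bar1 4 210.38968228719642 155.97925602986447 261.9033156043227 0.6379631416283085
hole 0 143.2220277788984 109.77557426560952 180.45283579496305 0.6539596706783651
hole 4 142.6833419863912 106.17100394398153 177.8505500662801 0.6397158877523803
```

Emit:
{"fn": "play_rows", "kwargs": {"plan": [{"hand":0,"dx":0,"dy":-0.024,"dz":-0.032,"yaw":0},{"hand":0,"dx":0,"dy":0,"dz":0,"yaw":0},{"hand":0,"dx":0,"dy":0,"dz":0,"yaw":0},{"hand":0.6,"dx":0,"dy":0,"dz":0,"yaw":0},{"hand":0.6,"dx":0,"dy":0,"dz":0,"yaw":0},{"hand":0.6,"dx":0,"dy":0,"dz":0,"yaw":0},{"hand":0.6,"dx":0,"dy":0,"dz":0,"yaw":0},{"hand":0.6,"dx":0,"dy":0,"dz":-0.5,"yaw":0},{"hand":0.6,"dx":0,"dy":0,"dz":-0.9,"yaw":0},{"hand":0.6,"dx":0,"dy":0,"dz":-0.5,"yaw":0}]}}

```text
time: 6.1
tcp_pos: [644.8, 21.1, 433.9]
orientation: [3.14, -0.0, 1.466]
wrist_force: [0.2, 0.4, 0.5]
grip_width: 0.603
finger_force: 0.0
```

Emit:
{"fn": "play_rows", "kwargs": {"plan": [{"hand":0.7,"dx":-0.5,"dy":-0.15,"dz":0,"yaw":0},{"hand":0.7,"dx":-0.95,"dy":-0.28,"dz":0,"yaw":0},{"hand":0.7,"dx":-0.95,"dy":-0.28,"dz":0,"yaw":0},{"hand":0.7,"dx":-0.95,"dy":-0.28,"dz":0,"yaw":0},{"hand":0.7,"dx":-0.95,"dy":-0.28,"dz":0,"yaw":0},{"hand":0.7,"dx":-0.95,"dy":-0.28,"dz":0,"yaw":0},{"hand":0.7,"dx":-0.95,"dy":-0.28,"dz":0,"yaw":0},{"hand":0.7,"dx":-0.95,"dy":-0.28,"dz":0,"yaw":0},{"hand":0.7,"dx":-0.9,"dy":-0.28,"dz":0,"yaw":0},{"hand":0.7,"dx":0,"dy":0,"dz":0,"yaw":0.95}]}}

```text
time: 7.1
tcp_pos: [512.0, -297.2, 430.6]
orientation: [-3.138, 0.006, 1.307]
wrist_force: [-0.4, -0.1, -0.0]
grip_width: 0.695
finger_force: 0.0
```

Run:
```python
from h import *
print(telemetry.read_state()["tcp_pos"],telemetry.read_state()["orientation"])
p,d=camera("side");a=cv2.resize(p[170:270,285:385],None,fx=6,fy=6,interpolation=cv2.INTER_CUBIC);cv2.imwrite("pics/g3.png",a)
```

```text
[ 511.98281422 -297.24997397  430.63714019] [-3.13810079  0.00575583  1.3072362 ]
```

View pics/g3.png

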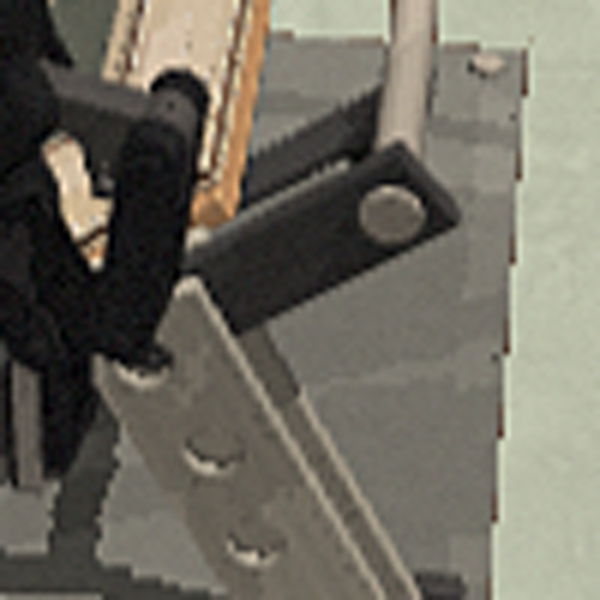

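Emit:
{"fn": "play_rows", "kwargs": {"plan": [{"hand":0.7,"dx":0.22,"dy":0.1,"dz":0.5,"yaw":0},{"hand":0.7,"dx":0,"dy":0,"dz":0.9,"yaw":0},{"hand":0.7,"dx":0,"dy":0,"dz":0.9,"yaw":0},{"hand":0.7,"dx":0,"dy":0,"dz":0.9,"yaw":0},{"hand":0.7,"dx":0,"dy":0,"dz":0.9,"yaw":0},{"hand":0.7,"dx":0,"dy":0,"dz":0.8,"yaw":0},{"hand":0.7,"dx":0,"dy":0,"dz":0.4,"yaw":0},{"hand":0.7,"dx":0,"dy":0,"dz":0,"yaw":0},{"hand":0.7,"dx":0,"dy":0,"dz":0,"yaw":0}]}}

```text
time: 8.05
tcp_pos: [522.6, -280.9, 220.0]
orientation: [3.142, -0.001, 1.326]
wrist_force: [-0.0, 0.2, 0.7]
grip_width: 0.701
finger_force: 0.0
```

Emit:
{"fn": "play_rows", "kwargs": {"plan": [{"hand":0.7,"dx":-0.235,"dy":-0.046,"dz":0.3,"yaw":0.11},{"hand":0.7,"dx":0,"dy":0,"dz":0.45,"yaw":0},{"hand":0.7,"dx":0,"dy":0,"dz":0.3,"yaw":0},{"hand":0.7,"dx":0,"dy":0,"dz":0,"yaw":0},{"hand":0.7,"dx":0,"dy":0,"dz":0,"yaw":0}]}}

```text
time: 8.55
tcp_pos: [518.1, -290.4, 177.9]
orientation: [3.141, -0.0, 1.307]
wrist_force: [0.6, -1.1, -0.1]
grip_width: 0.701
finger_force: 0.0
```

Emit:
{"fn": "play_rows", "kwargs": {"plan": [{"hand":0,"dx":0,"dy":0,"dz":0,"yaw":0},{"hand":0,"dx":0,"dy":0,"dz":0,"yaw":0},{"hand":0,"dx":0,"dy":0,"dz":0,"yaw":0},{"hand":0,"dx":0,"dy":0,"dz":0,"yaw":0},{"hand":0,"dx":0,"dy":0,"dz":0,"yaw":0},{"hand":0,"dx":0,"dy":0,"dz":0,"yaw":0}]}}

```text
time: 9.15
tcp_pos: [518.6, -290.6, 178.8]
orientation: [3.139, 0.001, 1.307]
wrist_force: [-0.2, 1.4, 6.1]
grip_width: 0.31
finger_force: 61.8
```

Emit:
{"fn": "play_rows", "kwargs": {"plan": [{"hand":0,"dx":0,"dy":0,"dz":-0.5,"yaw":0},{"hand":0,"dx":0,"dy":0,"dz":-0.9,"yaw":0},{"hand":0,"dx":0,"dy":0,"dz":-0.9,"yaw":0},{"hand":0,"dx":0,"dy":0,"dz":-0.7,"yaw":0},{"hand":0,"dx":0,"dy":0,"dz":-0.28,"yaw":-0.53},{"hand":0,"dx":0,"dy":0,"dz":0,"yaw":-0.53},{"hand":0,"dx":0.4,"dy":0.22,"dz":0,"yaw":0},{"hand":0,"dx":0.45,"dy":0.25,"dz":0,"yaw":0},{"hand":0,"dx":0.4,"dy":0.21,"dz":0,"yaw":0},{"hand":0,"dx":0,"dy":0,"dz":0,"yaw":0}]}}

```text
time: 10.15
tcp_pos: [551.4, -239.7, 308.1]
orientation: [-3.141, -0.004, 1.472]
wrist_force: [-0.9, 0.6, -1.5]
grip_width: 0.312
finger_force: 60.9
```

Emit:
{"fn": "play_rows", "kwargs": {"plan": [{"hand":0,"dx":0,"dy":0,"dz":0,"yaw":0},{"hand":0,"dx":0,"dy":0,"dz":0,"yaw":0}]}}

```text
time: 10.35
tcp_pos: [549.3, -245.2, 308.3]
orientation: [-3.14, 0.001, 1.464]
wrist_force: [-0.2, -0.3, -1.9]
grip_width: 0.314
finger_force: 61.0
```

Run:
```python
from h import *
s=telemetry.read_state();print(s["tcp_pos"],s["orientation"])
p,d=camera("side");q,e=camera("top")
np.savez("ins.npz",p=p,d=d,q=q,e=e)
a=cv2.resize(p[180:280,260:360],None,fx=6,fy=6,interpolation=cv2.INTER_CUBIC);cv2.imwrite("pics/g4.png",a)
```

```text
[ 549.2535102  -245.22702755  308.31986719] [-3.13988084e+00  1.47201179e-03  1.46372653e+00]
```

View pics/g4.png

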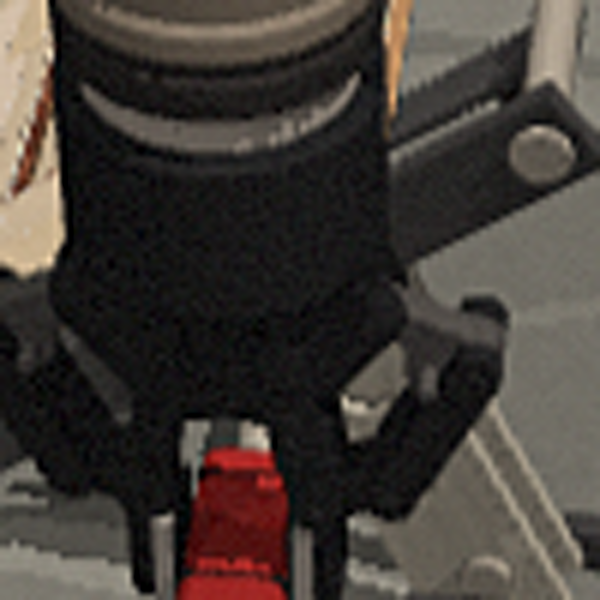

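Run:
```python
from h import *
np.set_printoptions(precision=2,suppress=True)
Z=np.load("ins.npz");R=[]
for n,P,D in(("side",Z["p"],Z["d"]),("top",Z["q"],Z["e"])):
    c=calibration(n);p=P.astype(int)
    m=(p[:,:,2]>90)&(p[:,:,1]<60)&(p[:,:,0]<70)
    X=np.array([px2w(c,u,v,D[v,u]) for v,u in zip(*np.nonzero(m)) if D[v,u]>0])
    X=X[(abs(X[:,0]-550)<50)&(abs(X[:,1]+245)<60)&(X[:,2]>100)]
    if len(X)<5: print(n,len(X));continue
    E=np.c_[X@ex,X@ey,X[:,2]]
    t=E[E[:,2]>np.percentile(E[:,2],60)-0];print(n,len(E),"ex range",np.percentile(E[:,0],[2,50,98]),"ey",np.percentile(E[:,1],[2,98]),"z pct",np.percentile(E[:,2],[5,25,50,75,95]))
    k=np.histogram(E[:,1],bins=8);
    for lo,hi in zip(k[1][:-1],k[1][1:]):
        s=E[(E[:,1]>=lo)&(E[:,1]<hi)];
        if len(s)>4:print("  ey %.0f n%d ex %.1f [%.1f %.1f] zmed %.1f zmax %.1f"%(lo,len(s),np.median(s[:,0]),s[:,0].min(),s[:,0].max(),np.median(s[:,2]),np.percentile(s[:,2],90)))
```

```text
side 372 ex range [561.06 573.79 585.8 ] ey [-210.44 -155.55] z pct [142.16 153.58 157.15 158.4  159.7 ]
  ey -211 n166 ex 576.2 [560.9 586.5] zmed 152.8 zmax 157.9
  ey -204 n54 ex 576.3 [560.5 586.3] zmed 157.8 zmax 159.0
  ey -197 n23 ex 573.0 [563.7 580.7] zmed 157.9 zmax 159.1
  ey -182 n30 ex 575.3 [561.1 582.8] zmed 158.4 zmax 159.8
  ey -174 n45 ex 569.7 [560.1 582.8] zmed 158.1 zmax 159.5
  ey -167 n27 ex 573.6 [560.7 580.1] zmed 158.5 zmax 159.9
  ey -159 n25 ex 568.0 [560.1 577.7] zmed 157.9 zmax 158.8
top 76 ex range [559.95 571.69 582.67] ey [-161.12 -151.72] z pct [153.72 155.49 156.55 157.73 159.86]
  ey -162 n5 ex 570.3 [565.1 577.6] zmed 157.7 zmax 159.3
  ey -160 n10 ex 574.7 [563.6 582.7] zmed 157.7 zmax 160.2
  ey -159 n11 ex 572.0 [559.7 581.3] zmed 157.2 zmax 159.8
  ey -158 n9 ex 570.3 [562.9 582.7] zmed 157.0 zmax 158.4
  ey -157 n11 ex 568.5 [559.9 583.1] zmed 156.0 zmax 158.2
  ey -155 n10 ex 574.4 [560.0 582.4] zmed 156.6 zmax 157.3
  ey -154 n10 ex 572.5 [564.4 580.5] zmed 156.4 zmax 157.8
  ey -153 n9 ex 568.1 [560.9 575.5] zmed 155.8 zmax 157.5
```

Emit:
{"fn": "play_rows", "kwargs": {"plan": [{"hand":0,"dx":0,"dy":0.02,"dz":-0.012,"yaw":0},{"hand":0,"dx":0.2,"dy":0,"dz":0,"yaw":0},{"hand":0,"dx":0.2,"dy":0,"dz":0,"yaw":0},{"hand":0,"dx":0.2,"dy":0,"dz":0,"yaw":0},{"hand":0,"dx":0.1,"dy":0,"dz":0,"yaw":0},{"hand":0,"dx":0.1,"dy":0,"dz":0,"yaw":0},{"hand":0,"dx":0,"dy":0,"dz":0,"yaw":0}]}}

```text
time: 11.15
tcp_pos: [554.6, -210.8, 309.4]
orientation: [3.141, -0.0, 1.467]
wrist_force: [-0.4, 0.2, -2.0]
grip_width: 0.316
finger_force: 61.0
```

Emit:
{"fn": "play_rows", "kwargs": {"plan": [{"hand":0,"dx":0.08,"dy":0,"dz":0,"yaw":0},{"hand":0,"dx":0.08,"dy":0,"dz":0,"yaw":0},{"hand":0,"dx":0.08,"dy":0,"dz":0,"yaw":0},{"hand":0,"dx":0,"dy":0,"dz":0,"yaw":0}]}}

```text
time: 11.55
tcp_pos: [555.5, -201.5, 309.4]
orientation: [3.142, -0.001, 1.467]
wrist_force: [0.1, 0.4, -1.1]
grip_width: 0.313
finger_force: 61.0
```

Emit:
{"fn": "play_rows", "kwargs": {"plan": [{"hand":0,"dx":0.08,"dy":0,"dz":0,"yaw":0},{"hand":0,"dx":0.08,"dy":0,"dz":0,"yaw":0},{"hand":0,"dx":0.08,"dy":0,"dz":0,"yaw":0},{"hand":0,"dx":0,"dy":0,"dz":0,"yaw":0}]}}

```text
time: 11.95
tcp_pos: [556.6, -191.8, 309.4]
orientation: [3.141, -0.001, 1.467]
wrist_force: [0.4, -0.3, -0.6]
grip_width: 0.314
finger_force: 61.0
```

Emit:
{"fn": "play_rows", "kwargs": {"plan": [{"hand":0,"dx":0.08,"dy":0,"dz":0,"yaw":0},{"hand":0,"dx":0.08,"dy":0,"dz":0,"yaw":0},{"hand":0,"dx":0.08,"dy":0,"dz":0,"yaw":0},{"hand":0,"dx":0.08,"dy":0,"dz":0,"yaw":0},{"hand":0,"dx":0,"dy":0,"dz":0,"yaw":0}]}}

```text
time: 12.45
tcp_pos: [557.9, -179.0, 309.4]
orientation: [3.141, -0.001, 1.467]
wrist_force: [0.4, -0.9, -1.2]
grip_width: 0.314
finger_force: 61.0
```

Emit:
{"fn": "play_rows", "kwargs": {"plan": [{"hand":0,"dx":0.05,"dy":0,"dz":0,"yaw":0},{"hand":0,"dx":0.05,"dy":0,"dz":0,"yaw":0},{"hand":0,"dx":0,"dy":0,"dz":0,"yaw":0}]}}

```text
time: 12.75
tcp_pos: [558.1, -176.2, 309.4]
orientation: [-3.142, 0.001, 1.466]
wrist_force: [-0.7, -0.0, -1.7]
grip_width: 0.315
finger_force: 61.0
```

Emit:
{"fn": "play_rows", "kwargs": {"plan": [{"hand":0,"dx":0.04,"dy":0,"dz":0,"yaw":0},{"hand":0,"dx":0.04,"dy":0,"dz":0,"yaw":0},{"hand":0,"dx":0,"dy":0,"dz":0,"yaw":0}]}}

```text
time: 13.05
tcp_pos: [558.1, -175.4, 309.5]
orientation: [3.141, 0.004, 1.463]
wrist_force: [-1.3, -5.8, -0.8]
grip_width: 0.314
finger_force: 61.0
```

Emit:
{"fn": "play_rows", "kwargs": {"plan": [{"hand":0,"dx":0.04,"dy":0,"dz":0,"yaw":0},{"hand":0,"dx":0,"dy":0,"dz":0,"yaw":0},{"hand":0,"dx":0,"dy":0,"dz":0,"yaw":0}]}}

```text
time: 13.35
tcp_pos: [558.0, -175.1, 309.5]
orientation: [3.141, 0.006, 1.462]
wrist_force: [-0.5, -6.8, -0.8]
grip_width: 0.31
finger_force: 61.0
```

Run:
```python
from h import *
s=telemetry.read_state();print(s["wrist_force"],s["tcp_pos"])
p,d=camera("side");c=calibration("side");q=p.astype(int)
m=(q[:,:,2]>90)&(q[:,:,1]<60)&(q[:,:,0]<70)
X=np.array([px2w(c,u,v,d[v,u]) for v,u in zip(*np.nonzero(m)) if d[v,u]>0])
X=X[(abs(X[:,0]-558)<50)&(abs(X[:,1]+178)<70)&(X[:,2]>100)]
print(np.percentile(X@ey,[1,5,50,95,99]),np.percentile(X@ex,[2,50,98]),np.percentile(X[:,2],[50,75]))
```

```text
[-0.53467652 -6.82541196 -0.78830588] [ 558.04483423 -175.09209054  309.53980709]
[-141.30702382 -140.65769236 -132.62176605  -87.04516012  -84.95350215] [562.33385159 576.25050438 587.4850278 ] [158.33231507 159.51731114]
```

Emit:
{"fn": "play_rows", "kwargs": {"plan": [{"hand":0,"dx":0.06,"dy":0,"dz":0,"yaw":0},{"hand":0,"dx":0.06,"dy":0,"dz":0,"yaw":0},{"hand":0,"dx":0,"dy":0,"dz":0,"yaw":0},{"hand":0,"dx":0,"dy":0,"dz":0,"yaw":0}]}}

```text
time: 13.8
tcp_pos: [558.0, -174.0, 309.7]
orientation: [3.141, 0.012, 1.458]
wrist_force: [-1.2, -12.0, -0.4]
grip_width: 0.315
finger_force: 61.1
```

Emit:
{"fn": "play_rows", "kwargs": {"plan": [{"hand":0.5,"dx":0,"dy":0,"dz":0,"yaw":0},{"hand":0.5,"dx":0,"dy":0,"dz":0,"yaw":0},{"hand":0.5,"dx":0,"dy":0,"dz":0,"yaw":0},{"hand":0.5,"dx":-0.1,"dy":0,"dz":0,"yaw":0},{"hand":0.5,"dx":-0.1,"dy":0,"dz":-0.4,"yaw":0},{"hand":0.5,"dx":0,"dy":0,"dz":-0.8,"yaw":0},{"hand":0.5,"dx":0,"dy":0,"dz":-0.9,"yaw":0},{"hand":0.5,"dx":-0.9,"dy":-0.4,"dz":0,"yaw":0},{"hand":0.5,"dx":-0.9,"dy":-0.6,"dz":0,"yaw":0},{"hand":0.5,"dx":-0.9,"dy":-0.6,"dz":0,"yaw":0}]}}

```text
time: 14.8
tcp_pos: [482.9, -275.5, 393.8]
orientation: [3.14, 0.0, 1.468]
wrist_force: [-0.2, -0.4, 0.3]
grip_width: 0.502
finger_force: 0.0
```

Emit:
{"fn": "play_rows", "kwargs": {"plan": [{"hand":0.5,"dx":-0.9,"dy":-0.7,"dz":0,"yaw":0},{"hand":0.5,"dx":-0.9,"dy":-0.7,"dz":0,"yaw":0},{"hand":0.5,"dx":-0.9,"dy":-0.7,"dz":0,"yaw":0},{"hand":0.5,"dx":-0.9,"dy":-0.7,"dz":0,"yaw":0},{"hand":0.5,"dx":0,"dy":0,"dz":0,"yaw":0},{"hand":0.5,"dx":0,"dy":0,"dz":0,"yaw":0}]}}

```text
time: 15.4
tcp_pos: [355.8, -407.6, 393.3]
orientation: [3.142, -0.0, 1.462]
wrist_force: [0.1, 2.0, 0.2]
grip_width: 0.497
finger_force: 0.0
```

Run:
```python
from h import *
p,d=camera("side");c=calibration("side");q=p.astype(int)
m=(q[:,:,2]>90)&(q[:,:,1]<60)&(q[:,:,0]<70)
X=np.array([px2w(c,u,v,d[v,u]) for v,u in zip(*np.nonzero(m)) if d[v,u]>0])
X=X[(abs(X[:,0]-558)<50)&(abs(X[:,1]+178)<70)&(X[:,2]>100)]
print(np.percentile(X@ey,[1,5,50,95,99]),np.percentile(X@ex,[2,50,98]))
a=cv2.resize(p[160:340,270:470],None,fx=3.3,fy=3.3,interpolation=2)
b=cv2.resize(camera("top")[0][160:300,290:420],None,fx=1,fy=1)
a[:140,-130:]=b
cv2.imwrite("pics/end.png",a)
```

```text
[-141.76377348 -140.55060854 -118.09623759  -89.05507453  -86.04100057] [560.35692839 575.22817322 587.27962037]
```

View pics/end.png

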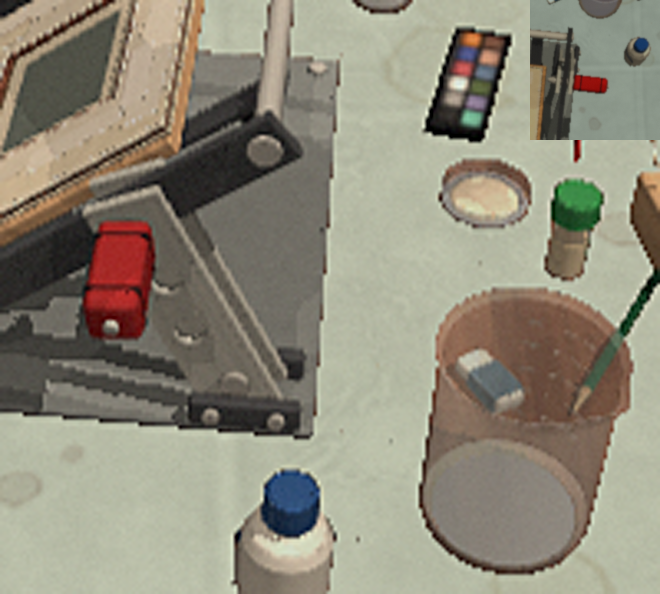

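Emit:
{"fn": "play_rows", "kwargs": {"plan": [{"hand":0,"dx":0.6,"dy":0.55,"dz":0,"yaw":0},{"hand":0,"dx":0.8,"dy":0.8,"dz":0,"yaw":0},{"hand":0,"dx":0.8,"dy":0.8,"dz":0,"yaw":0},{"hand":0,"dx":0.8,"dy":0.8,"dz":0,"yaw":0},{"hand":0,"dx":0.8,"dy":0.8,"dz":0,"yaw":0},{"hand":0,"dx":0.65,"dy":0.68,"dz":0,"yaw":0},{"hand":0,"dx":0,"dy":0,"dz":0,"yaw":0},{"hand":0,"dx":0,"dy":0,"dz":0,"yaw":0}]}}

```text
time: 16.3
tcp_pos: [553.2, -244.9, 393.2]
orientation: [-3.142, -0.001, 1.472]
wrist_force: [-1.1, -0.7, 0.0]
grip_width: -0.001
finger_force: 0.0
```

Emit:
{"fn": "play_rows", "kwargs": {"plan": [{"hand":0,"dx":0,"dy":-0.04,"dz":0.5,"yaw":0},{"hand":0,"dx":0,"dy":0,"dz":0.8,"yaw":0},{"hand":0,"dx":0,"dy":0,"dz":0.5,"yaw":0},{"hand":0,"dx":0,"dy":0,"dz":0.2,"yaw":0},{"hand":0,"dx":0.3,"dy":0,"dz":0,"yaw":0},{"hand":0,"dx":0.3,"dy":0,"dz":0,"yaw":0},{"hand":0,"dx":0,"dy":0,"dz":0,"yaw":0},{"hand":0,"dx":0,"dy":0,"dz":0,"yaw":0}]}}

```text
time: 17.1
tcp_pos: [553.4, -223.0, 314.9]
orientation: [3.139, 0.001, 1.468]
wrist_force: [0.5, -1.4, -0.1]
grip_width: 0.001
finger_force: 0.0
```

Emit:
{"fn": "play_rows", "kwargs": {"plan": [{"hand":0,"dx":0.06,"dy":0,"dz":0,"yaw":0},{"hand":0,"dx":0.06,"dy":0,"dz":0,"yaw":0},{"hand":0,"dx":0.06,"dy":0,"dz":0,"yaw":0},{"hand":0,"dx":0,"dy":0,"dz":0,"yaw":0}]}}

```text
time: 17.5
tcp_pos: [553.5, -216.4, 313.4]
orientation: [-3.142, -0.0, 1.466]
wrist_force: [0.9, 0.7, -0.4]
grip_width: 0.004
finger_force: 0.0
```

Emit:
{"fn": "play_rows", "kwargs": {"plan": [{"hand":0,"dx":0.06,"dy":0,"dz":0,"yaw":0},{"hand":0,"dx":0.06,"dy":0,"dz":0,"yaw":0},{"hand":0,"dx":0.04,"dy":0,"dz":0,"yaw":0},{"hand":0,"dx":0,"dy":0,"dz":0,"yaw":0}]}}

```text
time: 17.9
tcp_pos: [553.9, -212.2, 313.6]
orientation: [3.141, 0.003, 1.464]
wrist_force: [0.2, -4.0, 0.5]
grip_width: 0.004
finger_force: 2.1
```

Emit:
{"fn": "play_rows", "kwargs": {"plan": [{"hand":0,"dx":0.07,"dy":0,"dz":0,"yaw":0},{"hand":0,"dx":0.07,"dy":0,"dz":0,"yaw":0},{"hand":0,"dx":0,"dy":0,"dz":0,"yaw":0}]}}

```text
time: 18.2
tcp_pos: [554.0, -210.6, 314.3]
orientation: [3.14, 0.01, 1.461]
wrist_force: [-1.2, -10.5, 2.4]
grip_width: -0.001
finger_force: 5.2
```

Emit:
{"fn": "play_rows", "kwargs": {"plan": [{"hand":0,"dx":0.07,"dy":0,"dz":0,"yaw":0},{"hand":0,"dx":0.07,"dy":0,"dz":0,"yaw":0},{"hand":0,"dx":0,"dy":0,"dz":0,"yaw":0}]}}

```text
time: 18.5
tcp_pos: [554.1, -209.0, 315.0]
orientation: [3.139, 0.017, 1.457]
wrist_force: [-1.1, -16.8, 4.2]
grip_width: -0.0
finger_force: 8.1
```

Emit:
{"fn": "play_rows", "kwargs": {"plan": [{"hand":0,"dx":-0.3,"dy":0,"dz":0,"yaw":0},{"hand":0,"dx":-0.5,"dy":0,"dz":0,"yaw":0},{"hand":0,"dx":-0.5,"dy":0,"dz":-0.5,"yaw":0},{"hand":0,"dx":-0.6,"dy":-0.6,"dz":-0.5,"yaw":0},{"hand":0,"dx":-0.8,"dy":-0.7,"dz":-0.4,"yaw":0},{"hand":0,"dx":-0.8,"dy":-0.7,"dz":-0.4,"yaw":0},{"hand":0,"dx":-0.8,"dy":-0.7,"dz":0,"yaw":0},{"hand":0,"dx":0,"dy":0,"dz":0,"yaw":0},{"hand":0,"dx":0,"dy":0,"dz":0,"yaw":0}]}}

```text
time: 19.4
tcp_pos: [429.4, -359.1, 385.0]
orientation: [3.141, -0.003, 1.464]
wrist_force: [-0.0, 1.0, -0.1]
grip_width: -0.004
finger_force: 0.0
```

Run:
```python
from h import *
p,d=camera("side");c=calibration("side");q=p.astype(int)
m=(q[:,:,2]>90)&(q[:,:,1]<60)&(q[:,:,0]<70)
X=np.array([px2w(c,u,v,d[v,u]) for v,u in zip(*np.nonzero(m)) if d[v,u]>0])
X=X[(abs(X[:,0]-558)<50)&(abs(X[:,1]+178)<70)&(X[:,2]>100)]
print(len(X),np.percentile(X@ey,[1,5,50,95,99]),np.percentile(X@ex,[2,50,98]))
print(sign_off())
```

```text
504 [-142.06711937 -140.57846588 -118.00147246  -88.59386233  -85.74817688] [560.54469064 575.21560502 587.52658467]
the job is handed in; nothing more can be done
None
```

I raised the board to its steepest setting, drove the pin through plate, rail and plate until it stopped firmly against the outer plate (a 17 N push moved it no further), let go of it and handed the job in at about 19 s; the bottle and beaker were not touched.

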